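# Set the dispenser's volume sleeve to 5 and lock it with the pin

## Robot

A 7-joint arm with a two-finger parallel gripper is mounted at the origin on the work surface. World frame = base frame: x ahead of the robot, y to its left, z up, the work surface at z = 0. Lengths are in m, angles in rad, forces in N, time in s.
With the tool pointing down it reaches from about 0.35 to 0.775 m from the base axis. Payload 3.1 kg.
Tool frame: the origin (TCP) lies midway between the tips of the shut fingers; the grasp point (between the pads) lies 19 mm behind it; z points along the fingers, y is the direction in which the jaws open and shut (so a half turn about z gives the same grasp; the last joint's range is limited). The gripper opens to 85 mm and grips with 20 to 120 N. Pads are 22 mm wide; open, the fingers measure 114 mm over their backs; the gripper's body (76 mm by 85 mm) begins 54 mm behind the grasp point. The pads swing forward as they close: fully open they stand 13 mm farther back than shut.
Start: joints at [-1.25, 0.311, 0.014, 1.512, -0.004, 1.319, -0.027], TCP at [0.195, 0.514, 0.231] pointing down, gripper open.
Joint ranges: [-2.7, 2.7], [-0.3, 1.91], [-1.27, 1.3], [0.12, 2.57], [-1.44, 4.58], [0.2, 2.03], [-3.05, 3.05]. Speed limits (rad/s): [2.79, 2.79, 3.14, 3.14, 3.14, 3.14, 3.14].

## Interface

Orientations are given as [roll, pitch, yaw] about the fixed x, y, z axes, in that order (R = Rz(yaw) Ry(pitch) Rx(roll)).
In Python, from plant import r gives the robot as it stands.
- The arm moves only by the tool step_arm, never from a script. Its arguments are lists of equal length, an entry for each row: "linear": the shift along the tool's x, y, z in units of 20 cm (1.0 is 20 cm), a list of three; "dr": the turn, a rotation vector about the tool's x, y, z in units of 0.5 rad (1.0 is 0.5 rad), a list of three. A call has 1 to 8 rows; each row is the pose to reach, as a shift and turn from the pose commanded when the call began, along the tool's axes at that moment; what a row does not reach only later rows make up. A row lasts 1/10 s, in which the tool goes at most 50 mm and 8.59 degrees, less where a joint would pass 70% of its speed; a pose out of reach is approached as far as the arm can. A call with a number of a shift or a turn outside -1 to 1 is refused whole. A call with a gripper value outside its range is refused whole. "gripper" is the opening, from 0 (shut) to 1 (fully open), set as the call begins (left out, the last holds). The fingers move at their own pace and stop on an object; "newtons" is the grip in N (left out, the last holds). Time passes only in rows, so rows that repeat a pose let the fingers close. It gives the time, the measured TCP pose, the force and the opening at its end, in the units of the state.
- r.observe(): the state, without advancing time (a new reading comes with each control period).
- r.get_image(name): name is "scene" or "top"; returns the picture (384x512x3 uint8, red, green, blue); there is no depth.
- r.camera_model(name): a dict with "vfov" (degrees; the focal length in pixels is half the picture's height over the tangent of half this angle, whatever the lens; pixels are square), "cx", "cy" (the principal point, pixels), "R" (3x3) and "t" (3): a world point X has camera coordinates R X + t. Camera axes: x right, y down, z forward; pixel columns grow to the right and rows downward; lengths in m; the calibration is good to about 2 mm. A picture is of the moment at which its call begins. camera_model takes no time and is no camera call.
- r.hand_in(): hands the job in, once; it reports no verdict.
The state is a dict: "time": time; "joint_positions": joint angles; "dq": joint speeds; "effort": joint torques, N m; "ee_pos": TCP position; "eef_rot": TCP orientation; "ft_force": force on the tool from outside, world axes, zero at the start; "wrist_torque": the same for the moment, N m; "gripper_width": finger opening in m.
Only numpy, scipy, OpenCV 4.12 (cv2) and the standard library are available. Lean on these libraries where they do the work, as an engineer would, in place of code of your own. Each camera call takes 0.05 s, during which the arm holds its last target. There are 200 camera calls.

## Task

On the lab bench, turn the blue volume sleeve of the leaning dispenser until it clicks in at 5 (the yellow mark in front of the metal eye). Then take the red-headed lock pin from the green rack and push it through the eye and the slot below it until its head sits down on the eye plate, and let go, with the sleeve still at 5. Leave the two other rods in the rack, and the bottle and the tip box where they stand.

Things in the scene. Friction and masses are not known exactly. Their poses are not given: they have to be found in the camera images.
- station: Fixed inclined dispenser, up to 235 mm high: grey base plate 170 x 110 x 16 mm (centre 40 mm to +x of the origin), white barrel 44 mm in diameter whose top leans 30 degrees from vertical to the station's -x. Origin on the bench; the sleeve's axis passes 150 mm straight above it, at the underside of the toothed flange.
- dial (a point): Point on the axis of the blue ribbed sleeve (a 46 mm cylinder, free to grip from z = -28 mm to its flat top at z = +17 mm in this frame). Fixed frame: z along the axis, outward (up, leaning 30 degrees to the station's -x), x towards the eye. The toothed flange, 104 mm in diameter, turns with the sleeve at z = -48 to -40 mm. Turning takes about 0.1 Nm.
- sleeve (a joint): Turn of the sleeve, rad, growing clockwise seen from above. It clicks every 30 degrees: value n at n x 0.5236, n = 0 to 9. On the flange each value has a slot and a mark: wide red 0, wide yellow 5, thin white the others, in anticlockwise order; the white cap has red and yellow lines towards 0 and 5. The mark facing the eye (red dot on the eye plate) is the value set.
- eye (a point): Centre of the top of the hole in the aluminium eye plate, 46 mm from the sleeve's axis; axes as dial, hole along z. Square hole, 15 x 15 mm, plate 8 mm thick, 38 (x) x 39 (y) mm, its supporting post no higher. The flange slot (about 16 mm wide, 8 mm deep) lies 4 mm below the plate, with free space for the stem under it.
- pin: Red-headed lock pin, 60 g: aluminium stem 10 mm in diameter, 70 mm long, then a round red head 22 mm in diameter, 40 mm long. Origin at the centre of the stem's free end, z towards the head. Starts upright in one of the rack's three holes, stem end 10 mm above the bench, head from 80 to 120 mm above the bench.
- pin_shoulder (a point): Centre of the underside of the red head, 70 mm along the pin from the pin origin.
- rack: Fixed green rack block 200 (x) x 70 (y) x 60 (z) mm, origin at the centre of its underside; three holes 12 mm in diameter and 50 mm deep at x = -60, 0 and +60 mm.
- rod_yellow: Bystander: rod of the same shape as the pin with a yellow head, standing in another hole of the rack.
- rod_white: Bystander: rod of the same shape as the pin with a white head, standing in another hole of the rack.
- bottle: Bystander: glass bottle with blue cap, 76 mm in diameter, 150 mm high, origin at the centre of its base. It stands between station and rack.
- tipbox: Bystander: magenta pipette-tip box 110 x 70 x 53 mm, origin at the centre of its underside. It stands between station and rack.
Not all that is in view belongs to the job. Of the things that look like the pin, the larger one is meant.

How it is judged:
By the outcome, as a careful person would: the job done as asked, in the order asked, and still so for the second after the job is handed in, with the robot touching nothing.
It also fails if it takes over 54 s, if anything falls off the work surface, if the arm or the gripper's body presses on something with over 40 N, if the wrist force passes 120 N, or if a joint passes its speed limit or range.

## Working session

There is one attempt and no reset: what is moved stays moved. The work goes in short steps, Python scripts to look and compute and a tool call to move; the robot and the scene stay as the last step left them, time stands still between calls to the robot, and variables do not carry over. Pictures are saved under pics/ and viewed, about 8 in all and at most 12, crops included, and the job is handed in when it is done.

Besides the shell and the picture viewer there is one more tool, called after "Call:" as name(argument=value, ...), one argument or row to a line, values as JSON. step_arm: Moves the arm, as the interface text tells. Shifts and turns lie within -1 to 1; 1 stands for 20 cm of shift or 0.5 rad of turn. Its arguments: {"type":"object","properties":{"linear":{"type":"array","items":{"type":"array","items":{"type":"number"}}},"dr":{"type":"array","items":{"type":"array","items":{"type":"number"}}},"gripper":{"type":"number"},"newtons":{"type":"number"}},"required":["linear","dr"]}

```bash
ls; mkdir -p pics; python3 - <<'E'
from plant import r
import cv2,numpy as np
for n in("scene","top"):
    im=r.get_image(n); cv2.imwrite(f"pics/{n}0.png",cv2.resize(im[:,:,::-1],(768,576),interpolation=cv2.INTER_CUBIC))
    cv2.imwrite(f"pics/{n}0raw.png",im[:,:,::-1])
    print(n,r.camera_model(n))
print(r.observe())
E
```

```text
pics
scene {'vfov': 55.65058745479393, 'cx': 257.9623488399247, 'cy': 195.93533049107725, 'R': array([[ 0.65069458,  0.75929413, -0.00830525],
       [ 0.52655115, -0.45906682, -0.71554283],
       [-0.54712013,  0.46122671, -0.6985195 ]]), 't': array([-0.3523728 , -0.17314859,  1.0311906 ])}
top {'vfov': 45.11003755380264, 'cx': 266.7035364342583, 'cy': 195.5337975389943, 'R': array([[ 0.02669712, -0.99953936, -0.01443383],
       [-0.98665211, -0.02402712, -0.16105995],
       [ 0.16063896,  0.01854101, -0.98683907]]), 't': array([-0.01758151,  0.55020512,  0.85092886])}
{'time': 0.1, 'joint_positions': array([-1.24971273,  0.31163954,  0.01397042,  1.51287854, -0.00443815,
        1.31922474, -0.02720028]), 'dq': array([ 5.82800226e-05, -6.02464142e-04,  1.26609051e-03, -2.73492406e-03,
        6.35196539e-04,  4.82632061e-04, -2.29502640e-04]), 'effort': array([ 3.86513975e-04, -3.80854297e+01,  1.46470419e-01, -2.31239998e+01,
        1.23101223e-02,  8.09961901e-03, -5.44835515e-06]), 'ee_pos': array([0.19491411, 0.51360406, 0.23034036]), 'eef_rot': array([-3.13947379e+00,  4.50277881e-05,  2.77889737e+00]), 'ft_force': array([ 0.54239752,  0.40399607, -0.52974828]), 'wrist_torque': array([-0.01949193, -0.03564636, -0.04464266]), 'gripper_width': 0.08533259928080868}
```

View pics/scene0.png

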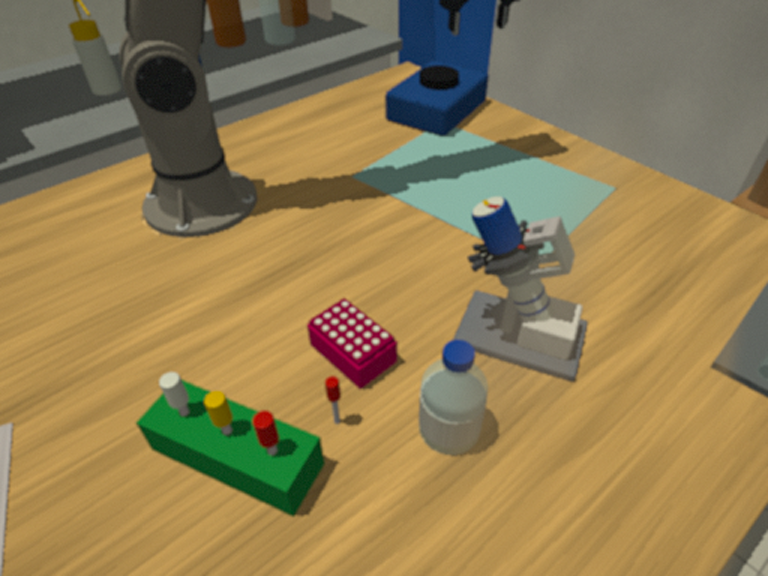

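View pics/top0.png

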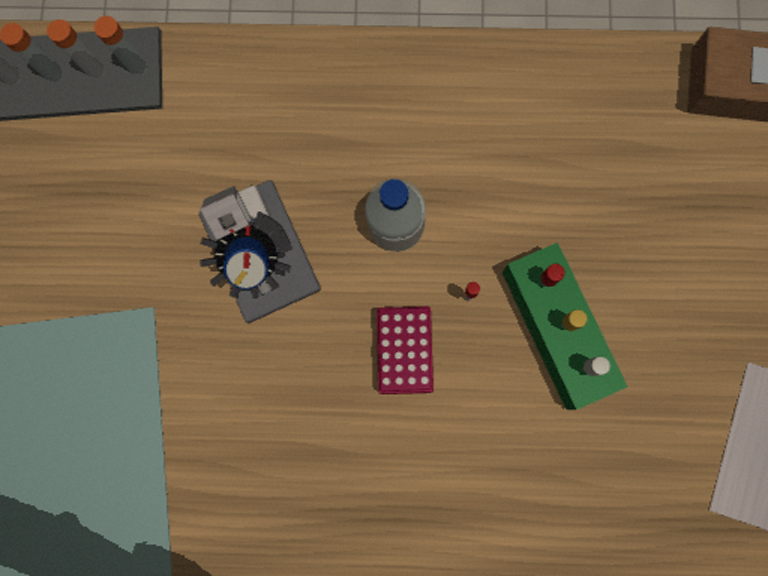

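```bash
python3 - <<'E'
import cv2,numpy as np
s=cv2.imread("pics/scene0raw.png");t=cv2.imread("pics/top0raw.png")
def c(im,x,y,w,h,k):return cv2.resize(im[y:y+h,x:x+w],None,fx=k,fy=k,interpolation=cv2.INTER_CUBIC)
a=c(s,305,125,100,75,4);b=c(t,125,115,100,100,4)[:300]
d=c(s,90,240,150,100,8/3)[:270];e=c(t,300,150,130,100,3)[:266]
H=np.zeros((600,800,3),np.uint8)
H[:300,:400]=a;H[:300,400:]=b
d=d[:, :400];H[300:300+d.shape[0],:d.shape[1]]=d;e=e[:300,:390];H[300:300+e.shape[0],400:790]=e
cv2.imwrite("pics/crop1.png",H)
E
```

```text
(no output)
```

View pics/crop1.png

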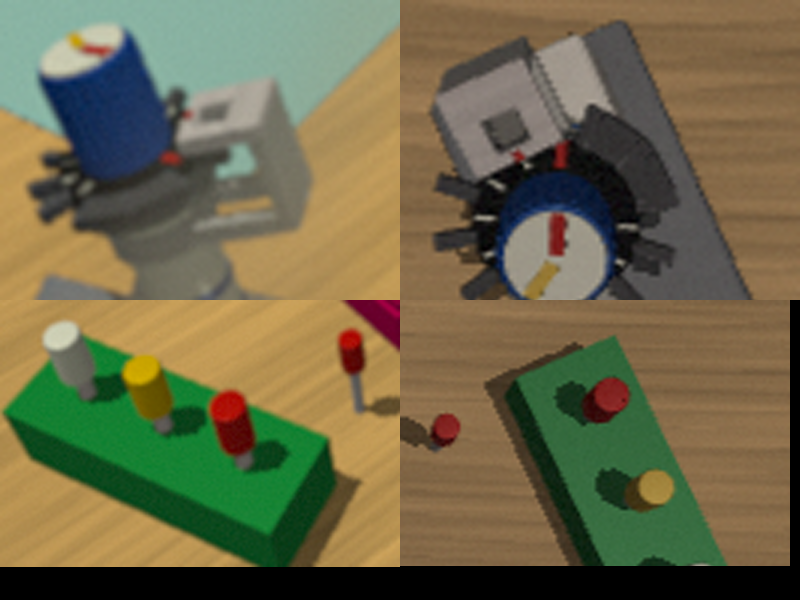

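The things that could be the pin are the rack rod with the red head (scene 265,428; top 554,273) and a thinner red pin on the bench (scene 333,388; top 473,290). The rack rod is the larger one and it stands in the rack, so it is the one meant. In the crop the red 0 mark sits about 30° clockwise of the eye's red dot, so the value looks like 1. That needs about +120° clockwise. Next I fit the poses.

```bash
cat > geo.py <<'E'
import numpy as np
from plant import r
from scipy.optimize import least_squares
from scipy.spatial.transform import Rotation as Ro
CM={n:r.camera_model(n) for n in("scene","top")}
def proj(n,X):
    m=CM[n];f=192/np.tan(np.radians(m["vfov"]/2));c=m["R"]@np.asarray(X)+m["t"]
    return np.array([m["cx"]+f*c[0]/c[2],m["cy"]+f*c[1]/c[2]])
def onz(n,p,z):
    m=CM[n];f=192/np.tan(np.radians(m["vfov"]/2))
    d=m["R"].T@np.array([(p[0]-m["cx"])/f,(p[1]-m["cy"])/f,1]);o=-m["R"].T@m["t"]
    return o+d*(z-o[2])/d[2]
s3,c3=.5,np.sqrt(.75)
D=np.array([[c3,0,-s3],[0,1,0],[s3,0,c3]])  # dial axes (cols) in station
def dpt(p): return np.array([0,0,.15])+D@(np.array(p)+[0,0,.048])
def st(q,P): return Ro.from_euler("z",q[2]).apply(P)+[q[0],q[1],0]
def tcp_rel(pos,R,o):  # print move to pose in tool units
    Rt=Ro.from_euler("xyz",o["eef_rot"])
    return Rt.inv().apply(pos-o["ee_pos"])/.2,(Rt.inv()*R).as_rotvec()/.5
E
python3 - <<'E'
from geo import *
ob=[("scene",(325.5,138),dpt([0,0,.017])),("scene",(358,152.5),dpt([.046,0,-.028])),
("top",(164,178),dpt([0,0,.017])),("top",(151.7,147.5),dpt([.046,0,-.028])),
("top",(181.3,121.3),[.125,-.055,.016]),("top",(213.3,194),[-.045,-.055,.016]),("top",(165.3,214.7),[-.045,.055,.016]),
("scene",(391,216),None)]
ob=[o for o in ob if o[2] is not None]
f=lambda q:np.concatenate([proj(n,st(q,X))-p for n,p,X in ob])
best=min((least_squares(f,[.5,.15,y],loss="soft_l1") for y in np.arange(-3,3.1,1)),key=lambda s:s.cost)
print(best.x,np.degrees(best.x[2]));print(f(best.x).reshape(-1,2).round(1))
q=best.x
for n in("scene","top"):
  print(n,[proj(n,st(q,[x,y,.016])).round() for x,y in((-.045,.055),(-.045,-.055),(.125,-.055),(.125,.055))])
# rod heads
P={"red":((175.5,278.3),(370,181.7)),"yel":((143,264.5),(384.5,213)),"wht":((113,250.5),(399.5,243.5))}
for k,(a,b) in P.items():
  print(k,onz("scene",a,.12),onz("top",b,.12))
E
```

```text
[0.5756999  0.17253482 0.45217552] 25.907748823392573
[[-0.6 -0.2]
 [-0.5  0.5]
 [-0.2  1.3]
 [ 0.1 -0.1]
 [-0.2 -3.1]
 [ 0.4 -1.8]
 [-2.2  0.1]]
scene [array([316., 192.]), array([301., 226.]), array([383., 252.]), array([392., 214.])]
top [array([163., 215.]), array([214., 192.]), array([181., 118.]), array([132., 140.])]
red [ 0.56734917 -0.18544051  0.12      ] [ 0.56750338 -0.18752448  0.12      ]
yel [ 0.51218056 -0.21075042  0.12      ] [ 0.51218032 -0.21235779  0.12      ]
wht [ 0.45546624 -0.23457015  0.12      ] [ 0.45950989 -0.2375216   0.12      ]
```

```bash
cat >> geo.py <<'E'
Q=np.array([.5757,.1725,.4522])
def dw(p): return st(Q,dpt(p))
RD=Ro.from_euler("z",Q[2])*Ro.from_matrix(D)
# tool y = dial x (natural), z=-dial z
RN=RD*Ro.from_matrix(np.array([[0,1,0],[1,0,0],[0,0,-1.]]).T)
def plan(pos,R,N=1,o=None):
    o=o or r.observe();p0=o["ee_pos"];R0=Ro.from_euler("xyz",o["eef_rot"]);rv=(R0.inv()*R).as_rotvec()
    pc,Rc=p0,R0
    print("t",round(o["time"],2),"dist",np.linalg.norm(pos-p0).round(4),"ang",np.degrees(np.linalg.norm(rv)).round(1))
    for i in range(1,N+1):
        p=p0+(pos-p0)*i/N;Rn=R0*Ro.from_rotvec(rv*i/N)
        print("lin",(Rc.inv().apply(p-pc)/.2).round(3).tolist(),"dr",((Rc.inv()*Rn).as_rotvec()/.5).round(3).tolist());pc,Rc=p,Rn
E
python3 - <<'E'
from geo import *
print(RN.as_matrix().round(2))
print(dw([0,0,.09]),dw([0,0,-.017]))
plan(dw([0,0,.09]),RN*Ro.from_euler("z",-60,degrees=True),4)
E
```

```text
[[-0.44  0.78  0.45]
 [ 0.9   0.38  0.22]
 [-0.    0.5  -0.87]]
[0.51363533 0.14235076 0.26951151] [0.56175794 0.16572735 0.17684679]
t 0.1 dist 0.4909 ang 34.3
lin [-0.537, -0.293, -0.048] dr [-0.164, -0.206, -0.142]
lin [-0.519, -0.327, -0.019] dr [-0.164, -0.206, -0.142]
lin [-0.495, -0.363, 0.005] dr [-0.164, -0.206, -0.142]
lin [-0.466, -0.398, 0.023] dr [-0.164, -0.206, -0.142]
```

Call:
step_arm(
  linear=[
    [-0.537, -0.293, -0.048],
    [-0.537, -0.293, -0.048],
    [-0.537, -0.293, -0.048],
  ],
  dr=[
    [-0.164, -0.206, -0.142],
    [-0.164, -0.206, -0.142],
    [-0.164, -0.206, -0.142],
  ],
  gripper=1,
)

```text
time: 0.4
ee_pos: [0.2772, 0.4167, 0.24]
eef_rot: [3.067, 0.108, 2.842]
ft_force: [0.4, 0.8, 0.9]
gripper_width: 0.0856
```

Call:
step_arm(
  linear=[
    [-0.519, -0.327, -0.019],
    [-0.519, -0.327, -0.019],
    [-0.519, -0.327, -0.019],
  ],
  dr=[
    [-0.164, -0.206, -0.142],
    [-0.164, -0.206, -0.142],
    [-0.164, -0.206, -0.142],
  ],
)

```text
time: 0.7
ee_pos: [0.3562, 0.3232, 0.2496]
eef_rot: [2.993, 0.216, 2.901]
ft_force: [1.2, -0.5, 0.2]
gripper_width: 0.0853
```

Call:
step_arm(
  linear=[
    [-0.495, -0.363, 0.005],
    [-0.495, -0.363, 0.005],
    [-0.495, -0.363, 0.005],
  ],
  dr=[
    [-0.164, -0.206, -0.142],
    [-0.164, -0.206, -0.142],
    [-0.164, -0.206, -0.142],
  ],
)

```text
time: 1.0
ee_pos: [0.4351, 0.2301, 0.2588]
eef_rot: [2.925, 0.329, 2.953]
ft_force: [0.6, 0.2, -0.2]
gripper_width: 0.0856
```

Call:
step_arm(
  linear=[
    [-0.466, -0.398, 0.023],
    [-0.466, -0.398, 0.023],
    [-0.466, -0.398, 0.023],
    [-0.466, -0.398, 0.023],
    [-0.466, -0.398, 0.023],
  ],
  dr=[
    [-0.164, -0.206, -0.142],
    [-0.164, -0.206, -0.142],
    [-0.164, -0.206, -0.142],
    [-0.164, -0.206, -0.142],
    [-0.164, -0.206, -0.142],
  ],
)

```text
time: 1.5
ee_pos: [0.5134, 0.1428, 0.2692]
eef_rot: [2.858, 0.446, 3.004]
ft_force: [0.4, 0.8, -0.3]
gripper_width: 0.0853
```

```bash
python3 - <<'E'
from geo import *
import cv2
o=r.observe();print(o["joint_positions"].round(2),o["ee_pos"],o["ft_force"],o["wrist_torque"])
plan(dw([0,0,-.014]),RN*Ro.from_euler("z",-60,degrees=True),1)
a=r.get_image("scene")[60:260,250:450,::-1];b=r.get_image("top")[80:280,80:280,::-1]
cv2.imwrite("pics/a1.png",cv2.resize(np.hstack([a,b]),None,fx=2,fy=2,interpolation=cv2.INTER_CUBIC))
E
```

```text
[-0.91 -0.13  0.62  2.01 -0.02  0.73  1.24] [0.51344126 0.14277839 0.26924607] [ 0.39420388  0.76022547 -0.29740221] [-0.19917117  0.46812641  0.01802653]
t 1.5 dist 0.1038 ang 0.1
lin [-0.002, -0.002, 0.519] dr [0.003, -0.002, -0.004]
```

View pics/a1.png

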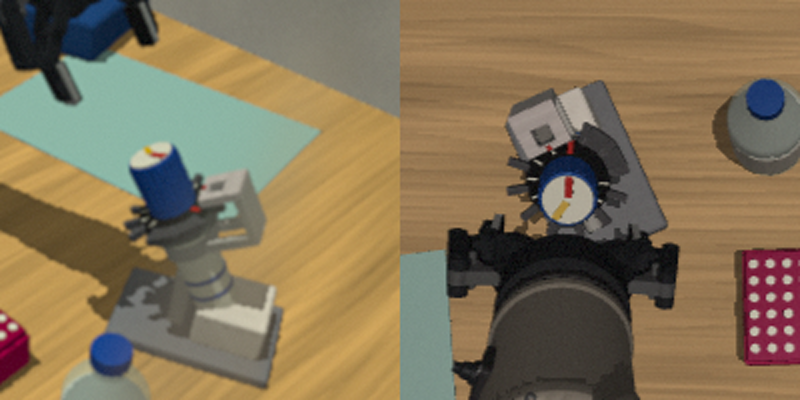

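The open gripper hangs above the sleeve on its axis. The cap is at about (160,155) in the scene half, with the fingers up and to the left. I move down the axis in two stages and watch the force.

Call:
step_arm(
  linear=[
    [0, 0, 0.13],
    [0, 0, 0.26],
    [0, 0, 0.39],
    [0, 0, 0.519],
    [0, 0, 0.519],
  ],
  dr=[
    [0, 0, 0],
    [0, 0, 0],
    [0, 0, 0],
    [0, 0, 0],
    [0, 0, 0],
  ],
)

```text
time: 2.1
ee_pos: [0.5579, 0.1678, 0.1754]
eef_rot: [2.864, 0.441, 3.011]
ft_force: [-0.7, -0.1, 0.3]
gripper_width: 0.0852
```

Call:
step_arm(
  linear=[
    [0, 0, 0],
    [0, 0, 0],
    [0, 0, 0],
    [0, 0, 0],
    [0, 0, 0],
    [0, 0, 0],
    [0, 0, 0],
    [0, 0, 0],
  ],
  dr=[
    [0, 0, 0],
    [0, 0, 0],
    [0, 0, 0],
    [0, 0, 0],
    [0, 0, 0],
    [0, 0, 0],
    [0, 0, 0],
    [0, 0, 0],
  ],
  gripper=0.4,
  newtons=30,
)

```text
time: 2.9
ee_pos: [0.5609, 0.1664, 0.1817]
eef_rot: [2.855, 0.449, 3.004]
ft_force: [-5.1, -0.7, 7.2]
gripper_width: 0.0454
```

```bash
python3 - <<'E'
from geo import *
o=r.observe();print(o["time"],o["joint_positions"].round(2),o["gripper_width"],o["ft_force"],o["wrist_torque"])
plan(dw([0,0,-.014]),RN*Ro.from_euler("z",-60,degrees=True),1)
E
```

```text
2.9 [-0.89  0.12  0.7   2.04 -0.4   0.52  1.58] 0.045385056384234776 [-5.09767458 -0.66587733  7.18293057] [-0.05528735  0.71413739  0.1610251 ]
t 2.9 dist 0.0027 ang 0.3
lin [0.007, -0.009, 0.007] dr [0.009, 0.004, -0.003]
```

Call:
step_arm(
  linear=[
    [0, 0, 0],
    [0, 0, 0],
    [0, 0, 0],
    [0, 0, 0],
    [0, 0, 0],
  ],
  dr=[
    [0, 0, 0.25],
    [0, 0, 0.5],
    [0, 0, 0.75],
    [0, 0, 1.0],
    [0, 0, 1.0],
  ],
)

```text
time: 3.4
ee_pos: [0.5606, 0.1652, 0.1812]
eef_rot: [2.679, 0.26, 2.505]
ft_force: [-6.6, -2.6, 7.9]
gripper_width: 0.0455
```

```bash
python3 - <<'E'
from geo import *
o=r.observe();print(o["time"],o["joint_positions"].round(2),o["gripper_width"],o["ft_force"],o["wrist_torque"])
plan(dw([0,0,-.014]),RN*Ro.from_euler("z",60,degrees=True),1)
E
```

```text
3.4 [-0.96  0.12  0.78  2.05 -0.42  0.53  1.1 ] 0.04548805389283877 [-6.56346533 -2.59179535  7.85220901] [-0.39043686  0.9892735  -0.0484067 ]
t 3.4 dist 0.0018 ang 91.1
lin [0.003, -0.005, 0.007] dr [0.004, -0.006, 3.18]
```

Call:
step_arm(
  linear=[
    [0, 0, 0],
    [0, 0, 0],
    [0, 0, 0],
    [0, 0, 0],
    [0, 0, 0],
  ],
  dr=[
    [0, 0, 0.25],
    [0, 0, 0.5],
    [0, 0, 0.75],
    [0, 0, 1.0],
    [0, 0, 1.0],
  ],
)

```text
time: 3.9
ee_pos: [0.5598, 0.1644, 0.1806]
eef_rot: [2.618, 0.019, 2.061]
ft_force: [-9.9, -5.1, 10.6]
gripper_width: 0.0452
```

Call:
step_arm(
  linear=[
    [0, 0, 0],
    [0, 0, 0],
    [0, 0, 0],
    [0, 0, 0],
    [0, 0, 0],
  ],
  dr=[
    [0, 0, 0.25],
    [0, 0, 0.5],
    [0, 0, 0.75],
    [0, 0, 1.0],
    [0, 0, 1.0],
  ],
)

```text
time: 4.4
ee_pos: [0.5587, 0.1642, 0.1799]
eef_rot: [2.667, -0.226, 1.62]
ft_force: [-14.7, -5.2, 15.0]
gripper_width: 0.0448
```

Call:
step_arm(
  linear=[
    [0, 0, 0],
    [0, 0, 0],
    [0, 0, 0],
    [0, 0, 0],
    [0, 0, 0],
  ],
  dr=[
    [0, 0, 0.25],
    [0, 0, 0.5],
    [0, 0, 0.75],
    [0, 0, 1.0],
    [0, 0, 1.0],
  ],
)

```text
time: 4.9
ee_pos: [0.5576, 0.1646, 0.1793]
eef_rot: [2.829, -0.422, 1.134]
ft_force: [-21.0, -7.5, 19.1]
gripper_width: 0.0453
```

```bash
python3 - <<'E'
from geo import *
import cv2
o=r.observe();print(o["time"],o["joint_positions"].round(2),o["gripper_width"],o["ft_force"],o["wrist_torque"])
plan(dw([0,0,-.014]),RN*Ro.from_euler("z",60,degrees=True),1)
a=r.get_image("scene")[110:210,280:405,::-1];b=r.get_image("top")[105:205,105:230,::-1]
cv2.imwrite("pics/a2.png",cv2.resize(np.hstack([a,b]),None,fx=3.2,fy=3.2,interpolation=cv2.INTER_CUBIC))
E
```

```text
4.9 [-1.2   0.16  1.06  2.05 -0.54  0.56 -0.29] 0.045276872098613294 [-21.04574332  -7.50204205  19.11447239] [-0.64795264  2.30044663  0.15059563]
t 4.9 dist 0.0028 ang 5.1
lin [0.008, 0.01, 0.006] dr [-0.015, 0.0, 0.178]
```

View pics/a2.png

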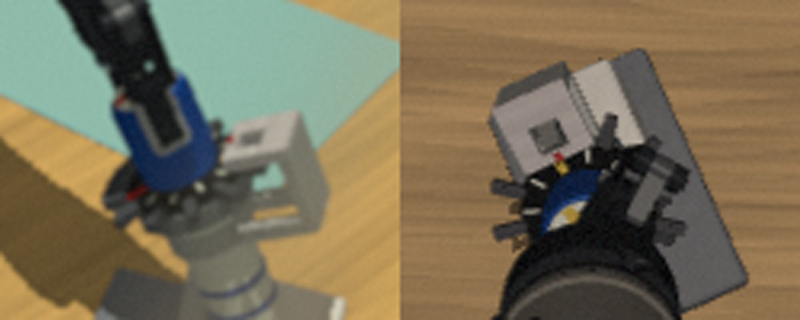

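The yellow mark at (562,169) is almost in front of the eye's red dot at (559,158). I turn the last 5°, then open.

Call:
step_arm(
  linear=[
    [0, 0, 0],
    [0, 0, 0],
    [0, 0, 0],
  ],
  dr=[
    [0, 0, 0.1],
    [0, 0, 0.19],
    [0, 0, 0.19],
  ],
)

```text
time: 5.3
ee_pos: [0.5574, 0.1647, 0.1792]
eef_rot: [2.871, -0.449, 1.035]
ft_force: [-21.2, -6.8, 19.1]
gripper_width: 0.0453
```

Call:
step_arm(
  linear=[
    [0, 0, 0],
    [0, 0, 0],
    [0, 0, 0],
    [0, 0, 0],
    [0, 0, 0],
    [0, 0, 0],
  ],
  dr=[
    [0, 0, 0.19],
    [0, 0, 0.19],
    [0, 0, 0.19],
    [0, 0, 0.19],
    [0, 0, 0.19],
    [0, 0, 0.19],
  ],
  gripper=1,
)

```text
time: 5.9
ee_pos: [0.5607, 0.1658, 0.1799]
eef_rot: [2.907, -0.474, 0.937]
ft_force: [-0.0, 0.4, 0.2]
gripper_width: 0.0854
```

Call:
step_arm(
  linear=[
    [0, 0, -0.15],
    [0, 0, -0.35],
    [0, 0, -0.55],
    [0, 0, -0.7],
    [0, 0, -0.7],
  ],
  dr=[
    [0, 0, 0],
    [0, 0, 0],
    [0, 0, 0],
    [0, 0, 0],
    [0, 0, 0],
  ],
)

```text
time: 6.4
ee_pos: [0.498, 0.1364, 0.3063]
eef_rot: [2.904, -0.483, 0.943]
ft_force: [0.3, -0.2, 0.6]
gripper_width: 0.0855
```

```bash
cat >> geo.py <<'E'
RI=RN*Ro.from_euler("z",90,degrees=True)          # insertion orientation
RG=Ro.from_matrix(np.array(Ro.from_euler("z",Q[2]).as_matrix()@np.array([[-1,0,0],[0,-1,0],[0,0,-1.]])))
yv=RI.as_matrix()[:,1];RG=Ro.from_matrix(np.c_[np.cross(yv,[0,0,-1]),yv,[0,0,-1]])
PIN=np.array([.5675,-.1865,0])
E
python3 - <<'E'
from geo import *
import cv2
o=r.observe();print(o["time"],o["joint_positions"].round(2))
print(RG.as_matrix().round(2),RI.as_matrix().round(2))
plan(PIN+[0,0,.20],RG,3)
a=r.get_image("scene")[110:210,280:405,::-1];b=r.get_image("top")[105:205,105:230,::-1]
cv2.imwrite("pics/a3.png",cv2.resize(np.hstack([a,b]),None,fx=3.2,fy=3.2,interpolation=cv2.INTER_CUBIC))
E
```

```text
Traceback (most recent call last):
  File "geo.py", line 33, in <module>
    RG=Ro.from_matrix(np.array(Ro.from_euler("z",Q[2]).as_matrix()@np.array([[-1,0,0],[0,-1,0],[0,0,-1.]])))
  File "scipy/spatial/transform/_rotation.pyx", line 1143, in scipy.spatial.transform._rotation.Rotation.from_matrix
ValueError: Non-positive determinant (left-handed or null coordinate frame) in rotation matrix 0: [[-0.899488    0.43694546  0.        ]
 [-0.43694546 -0.899488    0.        ]
 [ 0.          0.         -1.        ]].
```

```bash
sed -i '/^RG=Ro/d' geo.py
python3 - <<'E'
from geo import *
import cv2
o=r.observe();print(o["time"],o["joint_positions"].round(2))
print(RG.as_matrix().round(2),RI.as_matrix().round(2))
plan(PIN+[0,0,.20],RG,3)
a=r.get_image("scene")[110:210,280:405,::-1];b=r.get_image("top")[105:205,105:230,::-1]
cv2.imwrite("pics/a3.png",cv2.resize(np.hstack([a,b]),None,fx=3.2,fy=3.2,interpolation=cv2.INTER_CUBIC))
E
```

```text
6.4 [-1.23 -0.29  0.81  1.98  0.23  0.84 -1.17]
[[ 0.9   0.44  0.  ]
 [ 0.44 -0.9  -0.  ]
 [-0.    0.   -1.  ]] [[ 0.78  0.44  0.45]
 [ 0.38 -0.9   0.22]
 [ 0.5   0.   -0.87]]
t 6.4 dist 0.347 ang 39.2
lin [-0.408, 0.402, 0.083] dr [0.074, -0.351, 0.281]
lin [-0.328, 0.458, 0.132] dr [0.074, -0.351, 0.281]
lin [-0.234, 0.503, 0.164] dr [0.074, -0.351, 0.281]
```

View pics/a3.png

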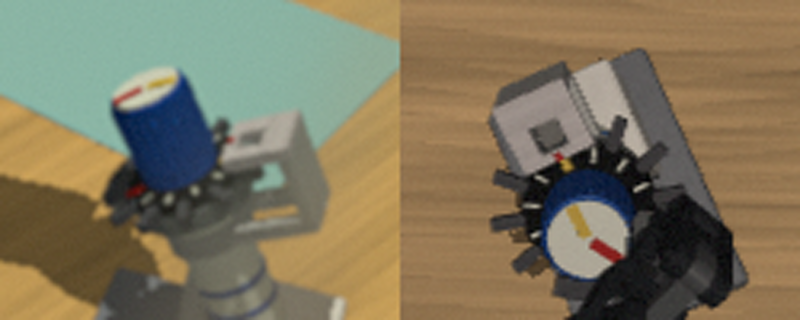

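```bash
python3 - <<'E'
from geo import *
def cr(p): return ((proj("top",dw(p))-[105,105]+.5)*3.2+[400,0]).round(1)
for rr,z in((.028,-.04),(.026,-.04),(.016,.017)):
  for a in(-10,0,10,20): # clockwise from above positive
    t=-np.radians(a);print(rr,a,cr([rr*np.cos(t),rr*np.sin(t),z]))
print("capc",cr([0,0,.017]),"hole",cr([.046,0,-.028]),"dot",cr([.033,0,-.028]))
# pixel analysis: yellow on cap & flange
b=r.get_image("top")[105:205,105:230].astype(int)
R,G,B=b[...,0],b[...,1],b[...,2]
m=(R>150)&(G>100)&(B<90);ys,xs=np.nonzero(m)
for sel,nm in((ys*3.2<185,"flange"),(ys*3.2>=185,"cap")):
  k=sel&(xs*3.2>130)&(xs*3.2<260)
  print(nm,k.sum(),((np.c_[xs,ys][k]+.5)*3.2+[400,0]).mean(0) if k.any() else None)
k=(ys*3.2>=185)&(xs*3.2>130)&(xs*3.2<230)
print(np.c_[xs,ys][k].tolist())
m=(R>150)&(G<70)&(B<90);ys,xs=np.nonzero(m);print("red",(np.c_[xs,ys]*3.2+[401.6,1.6]).round().tolist())
E
```

```text
0.028 -10 [559.6 167.6]
0.028 0 [567.8 163.1]
0.028 10 [576.7 160.1]
0.028 20 [586.  158.7]
0.026 -10 [561.9 170.6]
0.026 0 [569.5 166.5]
0.026 10 [577.7 163.7]
0.026 20 [586.3 162.3]
0.016 -10 [570.6 213.8]
0.016 0 [575.6 211.1]
0.016 10 [581.  209.2]
0.016 20 [586.6 208.3]
capc [590.  239.2] hole [551.4 137.4] dot [562.8 159.9]
flange 456 [597.54385965  28.47719298]
cap 115 [556.31304348 277.13391304]
[[54, 64], [52, 65], [53, 65], [54, 65], [55, 65], [52, 66], [53, 66], [54, 66], [55, 66], [53, 67], [54, 67], [55, 67], [56, 67], [53, 68], [54, 68], [55, 68], [56, 68], [54, 69], [55, 69], [56, 69], [57, 69], [55, 70], [56, 70], [57, 70], [55, 71], [56, 71], [57, 71], [58, 71], [56, 72], [57, 72], [58, 72], [56, 73], [57, 73], [58, 73], [46, 85], [43, 86], [44, 86], [45, 86], [46, 86], [47, 86], [41, 87], [42, 87], [43, 87], [44, 87], [45, 87], [46, 87], [47, 87], [41, 88], [45, 88], [46, 88], [47, 88], [42, 91], [45, 91], [41, 92], [42, 92], [44, 92], [45, 92], [46, 92], [41, 93], [42, 93], [43, 93], [44, 93], [45, 93], [46, 93], [47, 93], [48, 93], [49, 93], [41, 94], [42, 94], [43, 94], [44, 94], [45, 94], [46, 94], [47, 94], [48, 94], [49, 94], [50, 94], [51, 94], [41, 95], [42, 95], [43, 95], [44, 95], [45, 95], [46, 95], [47, 95], [48, 95], [49, 95], [50, 95], [51, 95], [41, 96], [43, 96], [44, 96], [45, 96], [46, 96], [47, 96], [48, 96], [49, 96], [50, 96], [51, 96], [41, 98], [43, 98], [44, 98], [45, 98], [47, 98], [48, 98], [49, 98], [50, 98], [52, 98], [42, 99], [44, 99], [45, 99], [46, 99], [47, 99], [48, 99], [49, 99]]
red []
```

The yellow mark measures (567,165) against (568,163) predicted for exactly 5. The cap line slope agrees too, 0.52 against 0.51, so the sleeve is at 5. Next I go above the pin.

Call:
step_arm(
  linear=[
    [-0.408, 0.402, 0.083],
    [-0.408, 0.402, 0.083],
    [-0.408, 0.402, 0.083],
  ],
  dr=[
    [0.074, -0.351, 0.281],
    [0.074, -0.351, 0.281],
    [0.074, -0.351, 0.281],
  ],
  gripper=0.7,
)

```text
time: 6.85
ee_pos: [0.5213, 0.0191, 0.2648]
eef_rot: [3.013, -0.321, 0.741]
ft_force: [0.1, -1.0, -0.5]
gripper_width: 0.0599
```

Call:
step_arm(
  linear=[
    [-0.328, 0.458, 0.132],
    [-0.328, 0.458, 0.132],
    [-0.328, 0.458, 0.132],
  ],
  dr=[
    [0.074, -0.351, 0.281],
    [0.074, -0.351, 0.281],
    [0.074, -0.351, 0.281],
  ],
)

```text
time: 7.15
ee_pos: [0.5445, -0.0794, 0.2274]
eef_rot: [3.091, -0.155, 0.597]
ft_force: [0.2, 1.4, 0.3]
gripper_width: 0.0598
```

Call:
step_arm(
  linear=[
    [-0.234, 0.503, 0.164],
    [-0.234, 0.503, 0.164],
    [-0.234, 0.503, 0.164],
    [-0.234, 0.503, 0.164],
    [-0.234, 0.503, 0.164],
    [-0.234, 0.503, 0.164],
  ],
  dr=[
    [0.074, -0.351, 0.281],
    [0.074, -0.351, 0.281],
    [0.074, -0.351, 0.281],
    [0.074, -0.351, 0.281],
    [0.074, -0.351, 0.281],
    [0.074, -0.351, 0.281],
  ],
)

```text
time: 7.75
ee_pos: [0.5652, -0.187, 0.1961]
eef_rot: [-3.142, 0.008, 0.45]
ft_force: [0.2, 0.4, 0.7]
gripper_width: 0.0597
```

```bash
python3 - <<'E'
from geo import *
import cv2
o=r.observe();print(o["joint_positions"].round(2),o["ee_pos"],o["ft_force"],o["gripper_width"])
plan(PIN+[0,0,.20],RG,1)
plan(PIN+[0,0,.09],RG,1)
a=r.get_image("scene")[180:330,90:290,::-1];b=r.get_image("top")[110:260,290:490,::-1]
cv2.imwrite("pics/a4.png",cv2.resize(np.hstack([a,b]),None,fx=2,fy=2,interpolation=cv2.INTER_CUBIC))
E
```

```text
[-0.39  0.63  1.11  1.46 -0.56  1.4  -0.38] [ 0.56516202 -0.18702545  0.19612858] [0.20954495 0.44038866 0.6997973 ] 0.05968184307671902
t 7.75 dist 0.0046 ang 0.5
lin [0.012, 0.003, -0.019] dr [-0.0, 0.017, -0.005]
t 7.75 dist 0.1062 ang 0.5
lin [0.016, 0.003, 0.531] dr [-0.0, 0.017, -0.005]
```

View pics/a4.png

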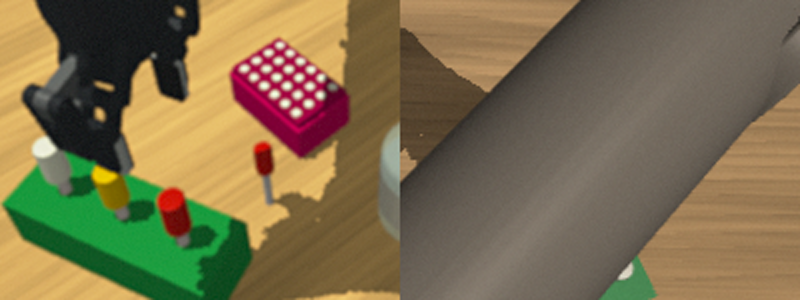

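The open fingers straddle a point above the red rod: tips at (127,165) and (178,95), rod at (174,205). I go down to TCP z ≈ 0.087 and close.

Call:
step_arm(
  linear=[
    [0.014, 0.003, 0.15],
    [0.015, 0.003, 0.3],
    [0.016, 0.003, 0.45],
    [0.016, 0.003, 0.545],
    [0.016, 0.003, 0.545],
    [0.016, 0.003, 0.545],
  ],
  dr=[
    [0, 0.015, 0],
    [0, 0.015, 0],
    [0, 0.015, 0],
    [0, 0.015, 0],
    [0, 0.015, 0],
    [0, 0.015, 0],
  ],
)

```text
time: 8.45
ee_pos: [0.5678, -0.1878, 0.088]
eef_rot: [3.141, 0.0, 0.449]
ft_force: [-0.1, 0.3, -0.1]
gripper_width: 0.0598
```

Call:
step_arm(
  linear=[
    [0, 0, 0],
    [0, 0, 0],
    [0, 0, 0],
    [0, 0, 0],
    [0, 0, 0],
    [0, 0, 0],
    [0, 0, 0],
    [0, 0, 0],
  ],
  dr=[
    [0, 0, 0],
    [0, 0, 0],
    [0, 0, 0],
    [0, 0, 0],
    [0, 0, 0],
    [0, 0, 0],
    [0, 0, 0],
    [0, 0, 0],
  ],
  gripper=0,
  newtons=40,
)

```text
time: 9.25
ee_pos: [0.5678, -0.1885, 0.0884]
eef_rot: [3.141, -0.0, 0.448]
ft_force: [-0.9, 1.1, 5.6]
gripper_width: 0.0209
```

```bash
python3 - <<'E'
from geo import *
o=r.observe();print(o["joint_positions"].round(2),o["ee_pos"],o["eef_rot"],o["ft_force"],o["wrist_torque"],o["gripper_width"])
E
```

```text
[-0.36  0.73  1.03  1.6  -0.66  1.2  -0.31] [ 0.56783911 -0.18851708  0.08838619] [ 3.14100772e+00 -2.06147881e-04  4.47935534e-01] [-0.93179219  1.06818011  5.58849612] [ 0.44788513  0.28813833 -0.00835488] 0.020865882454995703
```

Call:
step_arm(
  linear=[
    [0, 0, -0.2],
    [0, 0, -0.4],
    [0, 0, -0.6],
    [0, 0, -0.8],
    [0, 0, -1],
    [0, 0, -1],
  ],
  dr=[
    [0, 0, 0],
    [0, 0, 0],
    [0, 0, 0],
    [0, 0, 0],
    [0, 0, 0],
    [0, 0, 0],
  ],
)

```text
time: 9.85
ee_pos: [0.5694, -0.1914, 0.2933]
eef_rot: [3.132, -0.005, 0.447]
ft_force: [0.5, 0.0, -0.2]
gripper_width: 0.0207
```

```bash
python3 - <<'E'
from geo import *
o=r.observe();print(o["joint_positions"].round(2),o["ee_pos"],o["ft_force"],o["gripper_width"])
print(dw([.046,0,.12]))
plan(dw([.046,0,.12]),RI,3)
E
```

```text
[-0.37  0.58  1.15  1.28 -0.52  1.59 -0.43] [ 0.56936686 -0.19135651  0.29329611] [ 0.48270747  0.00340176 -0.20745256] 0.020736852521953043
[0.53597606 0.15320325 0.31849227]
t 9.85 dist 0.3471 ang 29.7
lin [0.198, -0.541, -0.046] dr [0.007, 0.346, -0.001]
lin [0.204, -0.541, -0.01] dr [0.007, 0.346, -0.001]
lin [0.202, -0.541, 0.028] dr [0.007, 0.346, -0.001]
```

Call:
step_arm(
  linear=[
    [0.066, -0.18, -0.016],
    [0.132, -0.36, -0.03],
    [0.198, -0.541, -0.046],
    [0.198, -0.541, -0.046],
  ],
  dr=[
    [0.002, 0.115, 0],
    [0.005, 0.23, 0],
    [0.007, 0.346, 0],
    [0.007, 0.346, 0],
  ],
)

```text
time: 10.25
ee_pos: [0.5553, -0.0658, 0.2948]
eef_rot: [-3.131, -0.173, 0.457]
ft_force: [-0.4, 0.6, -0.2]
gripper_width: 0.0206
```

Call:
step_arm(
  linear=[
    [0.068, -0.18, -0.003],
    [0.136, -0.36, -0.007],
    [0.204, -0.541, -0.01],
    [0.204, -0.541, -0.01],
  ],
  dr=[
    [0.002, 0.115, 0],
    [0.005, 0.23, 0],
    [0.007, 0.346, 0],
    [0.007, 0.346, 0],
  ],
)

```text
time: 10.65
ee_pos: [0.5425, 0.0513, 0.3043]
eef_rot: [-3.126, -0.345, 0.461]
ft_force: [0.2, 0.6, -0.6]
gripper_width: 0.0211
```

Call:
step_arm(
  linear=[
    [0.067, -0.18, 0.009],
    [0.134, -0.36, 0.018],
    [0.202, -0.541, 0.028],
    [0.202, -0.541, 0.028],
    [0.202, -0.541, 0.028],
    [0.202, -0.541, 0.028],
  ],
  dr=[
    [0.002, 0.115, 0],
    [0.005, 0.23, 0],
    [0.007, 0.346, 0],
    [0.007, 0.346, 0],
    [0.007, 0.346, 0],
    [0.007, 0.346, 0],
  ],
)

```text
time: 11.25
ee_pos: [0.5353, 0.1532, 0.314]
eef_rot: [-3.132, -0.516, 0.441]
ft_force: [-0.9, -0.4, -1.5]
gripper_width: 0.0212
```

```bash
python3 - <<'E'
from geo import *
import cv2
o=r.observe();print(o["joint_positions"].round(2),o["ee_pos"],o["ft_force"],o["gripper_width"])
plan(dw([.046,0,.12]),RI,1)
Rt=Ro.from_euler("xyz",o["eef_rot"])
for n,(x,y) in(("scene",(300,75)),("top",(110,95))):
  for nm,X in(("tip",o["ee_pos"]+Rt.apply([0,0,.0784])),("should",o["ee_pos"]+Rt.apply([0,0,.0084])),("hole",dw([.046,0,-.028]))):
    print(n,nm,((proj(n,X)-[x,y]+.5)*4).round())
a=r.get_image("scene")[75:200,300:400,::-1];b=r.get_image("top")[95:220,110:210,::-1]
cv2.imwrite("pics/a5.png",cv2.resize(np.hstack([a,b]),None,fx=4,fy=4,interpolation=cv2.INTER_CUBIC))
E
```

```text
[-1.32 -0.17  0.97  1.87  0.1   0.85 -1.5 ] [0.53527512 0.15315118 0.31404561] [-0.85103786 -0.39406323 -1.48522236] 0.021162643466578993
t 11.25 dist 0.0045 ang 0.7
lin [0.014, 0.001, -0.018] dr [-0.009, 0.014, -0.019]
scene tip [173. 190.]
scene should [112.  44.]
scene hole [232. 314.]
top tip [165. 257.]
top should [157. 303.]
top hole [169. 212.]
```

View pics/a5.png

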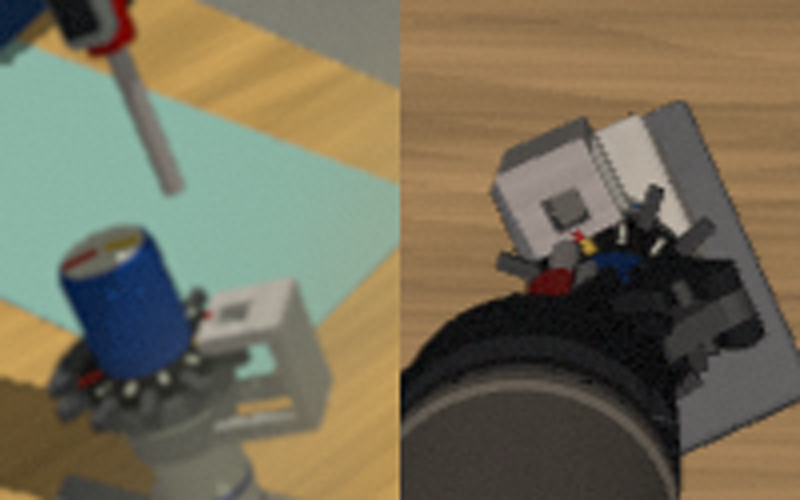

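```bash
cat >> geo.py <<'E'
def tri(a,b):
    s=least_squares(lambda X:np.r_[proj("scene",X)-a,proj("top",X)-b],[.57,.17,.2]);return s.x,s.fun
E
python3 - <<'E'
from geo import *
import cv2
u=lambda x,y,n:np.array([x,y])/4-.5+({"scene":[300,75],"top":[110,95]}[n])
def show(nm,X):print(nm,X[0].round(4),"res",X[1].round(1),"dial",(RD.inv().apply(X[0]-dw([0,0,0]))*1e3).round(1))
show("tip",tri(u(175,186,"scene"),u(190,255,"top")))
show("tip pred-ish",tri(u(175,186,"scene"),u(165,257,"top")))
show("hole",tri(u(235,313,"scene"),u(167,209,"top")))
show("should",tri(u(118,48,"scene"),u(155,285,"top")))
o=r.observe();Rt=Ro.from_euler("xyz",o["eef_rot"])
for d in(.0084,.0784):print("exp dial",(RD.inv().apply(o["ee_pos"]+Rt.apply([0,0,d])-dw([0,0,0]))*1e3).round(1))
a=r.get_image("scene")[75:135,310:370,::-1];b=r.get_image("top")[135:195,125:185,::-1]
cv2.imwrite("pics/a6.png",cv2.resize(np.hstack([a,b]),None,fx=6.6,fy=6.6,interpolation=cv2.INTER_LANCZOS4))
E
```

```text
tip [0.5721 0.162  0.2514] res [-2.3  0.6 -1.5 -1.5] dial [43.9 -7.8 43.7]
tip pred-ish [0.57   0.1704 0.2478] res [-0.4  0.1 -0.3 -0.3] dial [43.6  0.6 39.7]
hole [0.6035 0.1863 0.191 ] res [ 0. -0.  0.  0.] dial [ 47.4   0.3 -28. ]
should [0.5443 0.155  0.3077] res [ 1.1 -0.3  0.7  0.7] dial [ 47.8  -2.  106.5]
exp dial [ 43.5   0.3 108.1]
exp dial [43.   0.6 38.1]
```

View pics/a6.png

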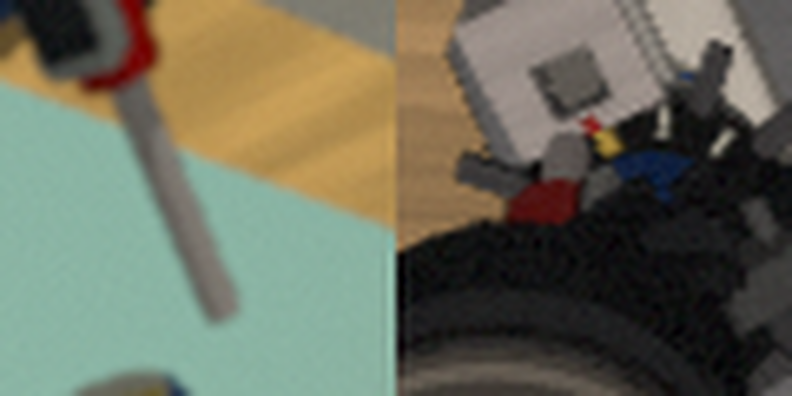

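```bash
python3 - <<'E'
from geo import *
def show(nm,X):print(nm,"res",X[1].round(1),"dial",(RD.inv().apply(X[0]-dw([0,0,0]))*1e3).round(1))
show("tip",tri([343.1,121.5],[150.9,157.5]))
m=r.get_image("top")
# stem axis in scene: line fit by edges on teal background rows
s=r.get_image("scene").astype(int)
for y in (96,100,104,108,112,116,119):
    row=s[y,318:352];t=row[:,1]-row[:,0]  # teal: G>R ; stem ~ grey
    k=np.nonzero(t<12)[0]+318;print(y,k.min(),k.max(),end="; ")
print()
R0=Ro.from_euler("xyz",r.observe()["eef_rot"]);p=r.observe()["ee_pos"]
for d in(.02,.05,.0784):print(proj("scene",p+R0.apply([0,0,d])).round(1),proj("top",p+R0.apply([0,0,d])).round(1))
E
```

```text
tip res [ 0.1 -0.   0.1  0.1] dial [44.6 -0.6 39.5]
96 331 351; 100 332 351; 104 334 339; 108 336 340; 112 337 342; 116 339 344; 119 340 345; 
[330.7  91.4] [147.9 168.5]
[337.3 107.1] [148.8 163.4]
[343.2 121.4] [149.6 159. ]
```

The stem tip measures (44.6, −0.6) mm in dial x, y, where (43.0, 0.6) was expected. The hole measures (47.4, 0.3). I correct by about +3 mm in x and stop with the tip 6 mm above the plate.

```bash
python3 - <<'E'
from geo import *
plan(dw([.0463,.0008,.1164]),RI,1)
E
```

```text
t 11.55 dist 0.0028 ang 0.7
lin [0.013, 0.005, 0.0] dr [-0.012, 0.013, -0.016]
```

Call:
step_arm(
  linear=[
    [0.013, 0.005, 0.05],
    [0.013, 0.005, 0.1],
    [0.013, 0.005, 0.15],
    [0.013, 0.005, 0.2],
    [0.013, 0.005, 0.25],
    [0.013, 0.005, 0.3],
    [0.013, 0.005, 0.3],
    [0.013, 0.005, 0.3],
  ],
  dr=[
    [-0.012, 0.013, -0.016],
    [-0.012, 0.013, -0.016],
    [-0.012, 0.013, -0.016],
    [-0.012, 0.013, -0.016],
    [-0.012, 0.013, -0.016],
    [-0.012, 0.013, -0.016],
    [-0.012, 0.013, -0.016],
    [-0.012, 0.013, -0.016],
  ],
)

```text
time: 12.35
ee_pos: [0.5635, 0.1689, 0.2635]
eef_rot: [3.141, -0.523, 0.454]
ft_force: [0.9, 0.2, -0.5]
gripper_width: 0.0207
```

```bash
python3 - <<'E'
from geo import *
import cv2
o=r.observe();print(o["joint_positions"].round(2),o["ft_force"],o["gripper_width"])
plan(dw([.0463,.0008,.0564]),RI,1)
Rt=Ro.from_euler("xyz",o["eef_rot"])
for d in(0,.0784):print("exp dial",(RD.inv().apply(o["ee_pos"]+Rt.apply([0,0,d])-dw([0,0,0]))*1e3).round(1))
for n,(x,y) in(("scene",(320,115)),("top",(125,115))):
  for nm,X in(("tip",o["ee_pos"]+Rt.apply([0,0,.0784])),("hole",dw([.0474,.0003,-.028]))):
    print(n,nm,((proj(n,X)-[x,y]+.5)*6.6).round())
a=r.get_image("scene")[115:175,320:380,::-1];b=r.get_image("top")[115:175,125:185,::-1]
cv2.imwrite("pics/a7.png",cv2.resize(np.hstack([a,b]),None,fx=6.6,fy=6.6,interpolation=cv2.INTER_LANCZOS4))
E
```

```text
[-1.38  0.02  1.15  1.91 -0.19  0.72 -1.24] [ 0.87998545  0.20086164 -0.45125033] 0.02065973450680737
t 12.35 dist 0.0014 ang 0.1
lin [0.002, 0.007, 0.001] dr [-0.001, 0.0, 0.003]
exp dial [45.9  2.1 56.5]
exp dial [ 45.9   2.1 -21.9]
scene tip [244. 231.]
scene hole [256. 252.]
top tip [172. 227.]
top hole [177. 213.]
```

View pics/a7.png

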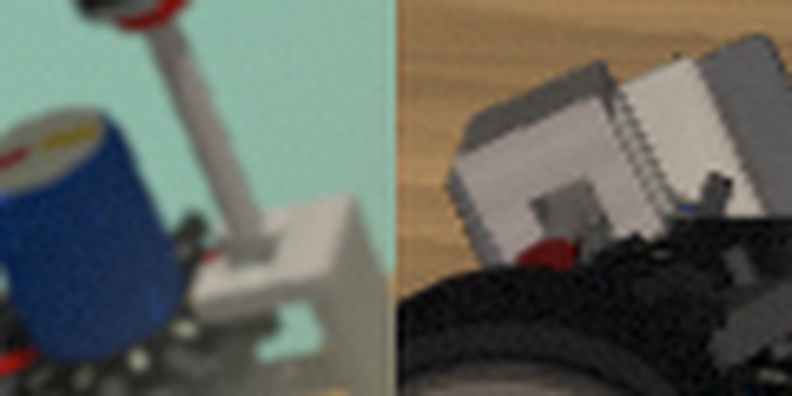

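In the scene half the tip at (244,235) is over the hole, centre about (252,252), and it lies along the hole's axis. I nudge y by about 1 mm and feed down slowly, watching the force.

Call:
step_arm(
  linear=[
    [0, 0.004, 0],
    [0, 0.004, 0.015],
    [0, 0.004, 0.03],
    [0, 0.004, 0.045],
    [0, 0.004, 0.06],
    [0, 0.004, 0.075],
    [0, 0.004, 0.075],
  ],
  dr=[
    [0, 0, 0],
    [0, 0, 0],
    [0, 0, 0],
    [0, 0, 0],
    [0, 0, 0],
    [0, 0, 0],
    [0, 0, 0],
  ],
)

```text
time: 13.15
ee_pos: [0.5704, 0.1717, 0.2497]
eef_rot: [3.141, -0.523, 0.454]
ft_force: [-0.5, 0.6, -1.2]
gripper_width: 0.0207
```

```bash
cat > s.py <<'E'
from geo import *
o=r.observe();Rt=Ro.from_euler("xyz",o["eef_rot"])
print(o["time"],o["joint_positions"].round(2),"F dial",RD.inv().apply(o["ft_force"]).round(1),o["wrist_torque"].round(2),o["gripper_width"])
for d in(0,.0784):print("exp dial",(RD.inv().apply(o["ee_pos"]+Rt.apply([0,0,d])-dw([0,0,0]))*1e3).round(1))
E
python3 s.py
```

```text
13.15 [-1.34  0.08  1.15  1.92 -0.31  0.7  -1.14] F dial [-0.7  0.8 -1. ] [-0.26  0.49  0.05] 0.020723595302180896
exp dial [45.4  1.6 41. ]
exp dial [ 45.3   1.7 -37.4]
```

The tip is through the plate with no force. Next it goes through the slot.

Call:
step_arm(
  linear=[
    [0.002, 0.002, 0.02],
    [0.002, 0.003, 0.04],
    [0.002, 0.003, 0.06],
    [0.002, 0.003, 0.08],
    [0.002, 0.003, 0.1],
    [0.002, 0.003, 0.1],
  ],
  dr=[
    [0, 0, 0],
    [0, 0, 0],
    [0, 0, 0],
    [0, 0, 0],
    [0, 0, 0],
    [0, 0, 0],
  ],
)

```text
time: 13.75
ee_pos: [0.5799, 0.1758, 0.2325]
eef_rot: [3.142, -0.523, 0.454]
ft_force: [-0.6, 0.1, -0.8]
gripper_width: 0.0205
```

```bash
python3 s.py
```

```text
13.75 [-1.26  0.15  1.12  1.93 -0.43  0.68 -1.03] F dial [-0.8  0.3 -0.5] [-0.25  0.55 -0.01] 0.020504715474913327
exp dial [45.8  1.1 20.9]
exp dial [ 45.7   1.2 -57.5]
```

Call:
step_arm(
  linear=[
    [0, 0, 0.03],
    [0, 0, 0.06],
    [0, 0, 0.09],
    [0, 0, 0.12],
    [0, 0, 0.15],
    [0, 0, 0.18],
    [0, 0, 0.18],
  ],
  dr=[
    [0, 0, 0],
    [0, 0, 0],
    [0, 0, 0],
    [0, 0, 0],
    [0, 0, 0],
    [0, 0, 0],
    [0, 0, 0],
  ],
)

```text
time: 14.45
ee_pos: [0.596, 0.1837, 0.201]
eef_rot: [-3.141, -0.522, 0.454]
ft_force: [-0.7, -0.2, -1.0]
gripper_width: 0.021
```

```bash
python3 s.py
```

```text
14.45 [-1.15  0.25  1.03  1.93 -0.59  0.64 -0.9 ] F dial [-1.1  0.2 -0.5] [-0.3   0.56 -0.05] 0.020980165469253464
exp dial [ 45.6   1.3 -15.4]
exp dial [ 45.4   1.4 -93.8]
```

About 4 mm are left. I press gently to contact.

Call:
step_arm(
  linear=[
    [0, 0, 0.006],
    [0, 0, 0.012],
    [0, 0, 0.018],
    [0, 0, 0.018],
  ],
  dr=[
    [0, 0, 0],
    [0, 0, 0],
    [0, 0, 0],
    [0, 0, 0],
  ],
)

```text
time: 14.85
ee_pos: [0.5979, 0.1846, 0.1991]
eef_rot: [-3.141, -0.524, 0.454]
ft_force: [-0.2, -0.1, -0.8]
gripper_width: 0.0209
```

```bash
python3 s.py
```

```text
14.85 [-1.14  0.25  1.02  1.93 -0.61  0.64 -0.89] F dial [-0.6  0.  -0.5] [-0.27  0.53  0.02] 0.020914810282876728
exp dial [ 46.4   1.2 -18.1]
exp dial [ 46.4   1.3 -96.5]
```

Call:
step_arm(
  linear=[
    [0, 0, 0.005],
    [0, 0, 0.01],
    [0, 0, 0.015],
    [0, 0, 0.015],
  ],
  dr=[
    [0, 0, 0],
    [0, 0, 0],
    [0, 0, 0],
    [0, 0, 0],
  ],
)

```text
time: 15.25
ee_pos: [0.5987, 0.1848, 0.1983]
eef_rot: [-3.137, -0.524, 0.452]
ft_force: [-16.4, -5.1, 18.7]
gripper_width: 0.0211
```

```bash
python3 s.py
```

```text
15.25 [-1.13  0.26  1.02  1.93 -0.62  0.64 -0.88] F dial [-5.4  2.6 24.7] [-0.35  1.83  0.29] 0.021135756256626854
exp dial [ 46.7   1.  -19.2]
exp dial [ 46.7   1.4 -97.6]
```

The head is seated: TCP at −19.2 mm where −19.6 was expected, with 25 N axial force. I release and retreat along the axis.

Call:
step_arm(
  linear=[
    [0, 0, 0],
    [0, 0, 0],
    [0, 0, 0],
    [0, 0, 0],
    [0, 0, 0],
    [0, 0, 0],
  ],
  dr=[
    [0, 0, 0],
    [0, 0, 0],
    [0, 0, 0],
    [0, 0, 0],
    [0, 0, 0],
    [0, 0, 0],
  ],
  gripper=0.7,
)

```text
time: 15.85
ee_pos: [0.5992, 0.1852, 0.1963]
eef_rot: [-3.141, -0.524, 0.454]
ft_force: [0.3, -0.1, -0.4]
gripper_width: 0.0603
```

Call:
step_arm(
  linear=[
    [0, 0, -0.1],
    [0, 0, -0.25],
    [0, 0, -0.4],
    [0, 0, -0.55],
    [0, 0, -0.7],
    [0, 0, -0.7],
  ],
  dr=[
    [0, 0, 0],
    [0, 0, 0],
    [0, 0, 0],
    [0, 0, 0],
    [0, 0, 0],
    [0, 0, 0],
  ],
)

```text
time: 16.45
ee_pos: [0.5377, 0.1555, 0.3231]
eef_rot: [-3.136, -0.534, 0.454]
ft_force: [0.4, -0.4, 0.6]
gripper_width: 0.0595
```

```bash
python3 s.py; python3 - <<'E'
from geo import *
import cv2
a=r.get_image("scene")[110:210,290:390,::-1];b=r.get_image("top")[105:205,105:205,::-1]
cv2.imwrite("pics/a8.png",cv2.resize(np.hstack([a,b]),None,fx=4,fy=4,interpolation=cv2.INTER_LANCZOS4))
h=[.046,.0,0];
for n,o in(("scene",(290,110)),("top",(105,105))):
  for z in(-.028,.012):print(n,z,((proj(n,dw([.0465,.0003,z]))-o+.5)*4).round())
E
```

```text
16.45 [-1.43 -0.22  1.02  1.87  0.18  0.86 -1.56] F dial [ 0.5 -0.5  0.4] [-0.22  0.43  0.  ] 0.05952666977516965
exp dial [ 50.5   1.4 122.8]
exp dial [51.3  1.9 44.4]
scene -0.028 [273. 173.]
scene 0.012 [242.  99.]
top -0.028 [188. 171.]
top 0.012 [184. 193.]
```

View pics/a8.png

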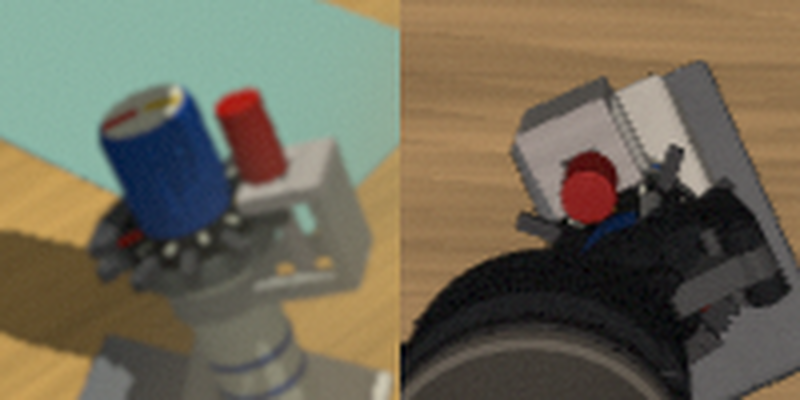

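The head is down on the plate: head top at (240,102) against (242,99) predicted for fully seated. The cap lines are unchanged and the gripper is clear.

```bash
python3 -c "
from plant import r
print(r.hand_in())"
```

```text
the job is handed in; nothing more can be done
None
```

I turned the sleeve four clicks clockwise, from 1 to 5. I then took the larger red-headed pin from the rack, pushed it through the eye and slot, let go and backed off. The job was handed in at about 16.5 s.

- **Sleeve at 5:** after I let go of the sleeve, the yellow mark was within about 1 pixel of its predicted place for 5. In the last picture the cap lines had not visibly moved. The flange mark itself was hidden from the top camera by the gripper then.
- **Pin seated:** it went in with no noticeable side force. The head met the plate within about 0.5 mm of the predicted height, with 25 N of push. In the last picture the head top was within about 1 pixel of where a seated head should be.
- **Gripper clear:** wrist force was about zero after release. The largest wrist force I read was about 29 N, while turning the sleeve.
- **Disagreements:**
  - As I opened the gripper on the sleeve, I sent one extra 5° turn by mistake; the check above showed it did not shift the setting.
  - The camera and calibrated positions of the stem tip differed by 1–2 mm before insertion, so I corrected for it.
- **Not rechecked:** I took no last close look at the other two rods, the bottle or the tip box. I felt no contact near them.

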